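# Light logger out of its foam and face up

### The arm

A 6-joint arm with a two-finger parallel gripper is mounted at the origin on the work surface. World frame = base frame: x ahead of the robot, y to its left, z up, the work surface at z = 0. Lengths are in m, angles in rad, forces in N, time in s.
With the tool pointing down it reaches from about 0.35 to 0.975 m from the base axis. Payload 7.1 kg.
Tool frame: the origin (TCP) lies midway between the tips of the shut fingers; the grasp point (between the pads) lies 19 mm behind it; z points along the fingers, y is the line along which they close (so a half turn about z gives the same grasp; the last joint's range is limited). The gripper opens to 88 mm and grips with 3 to 60 N. Pads are 20 mm wide; open, the fingers measure 115 mm over their backs; the gripper's body (75 mm by 178 mm) begins 61 mm behind the grasp point.
Start: joints at [-1.191, 0.423, 1.63, -0, 1.089, -0.019], TCP at [0.243, -0.576, 0.223] pointing down, gripper open.
Joint ranges: [-3, 3], [-0.9, 2.11], [0.09, 2.58], [-1.31, 4.45], [0.11, 2.69], [-2.54, 2.54]. Speed limits (rad/s): [2.39, 2.39, 3.01, 3.14, 3.14, 3.14].

### API

Orientations are given as a unit quaternion [x, y, z, w].
In Python, from station import read_state, viewer, manip gives the robot as it stands. The module is installed in compiled form; this text tells all that it offers.
- The arm moves only by the tool play_rows, never from a script. Its argument "deltas" is a list of rows, each a list of 6 numbers: the shift along the tool's x, y, z in units of 30 mm (1.0 is 30 mm), then the turn, a rotation vector about the tool's x, y, z in units of 5 degrees (1.0 is 5 degrees). A call has 1 to 8 rows; each row is the pose to reach, as a shift and turn from the pose commanded when the call began, along the tool's axes at that moment; what a row does not reach only later rows make up. A row lasts 1/12 s, in which the tool goes at most 41.7 mm and 7.16 degrees, less where a joint would pass 70% of its speed; a pose out of reach is approached as far as the arm can. A call with a gripper value outside its range is refused whole. "grip" is the closure in counts, from 0 (fully open) to 255 (shut), set as the call begins (left out, the last holds). The fingers move at their own pace and stop on an object; "force" is the grip in N (left out, the last holds). Time passes only in rows, so rows that repeat a pose let the fingers close. It gives the time, the measured TCP pose, the force, the opening and the grip force at its end, in the units of the state.
- read_state(): the state, without advancing time (a new reading comes with each control period).
- viewer.get_image(name): name is "scene" or "top"; returns a dict with "image" (420x560x3 uint8, red, green, blue), "range_z" (420x560 float32, m along the optical axis (not along the pixel's ray), 0 where there is no reading), "mtx" (3x3 intrinsics, pixels), "cam_to_world" (4x4, takes a point from camera to world coordinates). Camera axes: x right, y down, z forward; pixel columns grow to the right and rows downward; lengths in m; the calibration is good to about 2 mm. A picture is of the moment at which its call begins.
- manip.job_done(): hands the job in; it is judged then, once.
The state is a dict: "time": time; "joint_pos": joint angles; "qd": joint speeds; "tau": joint torques, N m; "tool_pos": TCP position; "tcp_rot": TCP orientation; "ft_force": force on the tool from outside, world axes, zero at the start; "torque": the same for the moment, N m; "grip_width": opening from 0.0 (shut) to 1.0 (fully open); "gripper_force": force on a finger pad.
Only numpy, scipy, OpenCV 4.12 (cv2) and the standard library are available. Lean on these libraries where they do the work, as an engineer would, in place of code of your own. Each camera call takes 0.05 s, during which the arm holds its last target. There are 200 camera calls.

### The job

Of the two loggers lying face down in the foam of the instrument case, take the one with the rectangular hatch on its back: tip it up by its studded end first, while its plain end is still in the cutout, and turn it over onto the round cork mat. Lay it down, without dropping or toppling it, so that it lies flat on the mat with its light window up, and leave the other logger where it is.

Things in the scene. Friction and masses are not known exactly. Their poses are not given: they have to be found in the camera images.
- light_studs (a point): Mid-point of the stud axis of the light logger, the one to move: a loose grey bar 115 x 44 x 40 mm, 0.4 kg, back up, with a dark rectangular hatch 50 x 30 mm on its back. A smooth domed stud stands 7 mm out of each side, 20 mm from one end, at mid-thickness; 58 mm over the domes. Axes: x from the studs to the plain end, y along the studs, z out of the back (up at the start).
- light_tail (a point): Centre of the light logger's rounded plain end, 75 mm from light_studs along x (both ends round, 20 mm radius); same axes. The light window is in its face (underside). Pinched lightly dome to dome (10 to 20 N) it swings on the studs: lifted straight up it tilts, plain end trailing in the cutout, then hangs 5 to 20 degrees off plumb, plain end towards the face side (heavy back).
- vent_center (a point): Centre (half-way up) of the other logger, alike in shape, size and studs, but with a dark round vent 30 mm across on its back in place of the hatch. It lies beside the light logger, 140 mm away, pointing the same way; either may be in either cutout. To be left alone. Axes as the light logger's.
- case: Fixed open case 164 x 288 mm, origin under its middle, x along the cutouts. Dark firm foam 44 mm high, rim 47 mm. Two cutouts, centred at y = +70 and -70 mm, x = 0: floor 14 mm above the bench, 1.5 mm clear of the logger's sides. About the studs (x = -65 to -10 mm) each widens to a finger well 116 mm across, bottom 4 mm above the bench.
- mat_top (a point): Centre of the top of a fixed round cork mat, 230 mm across, 4 mm thick, flat on the bench on the robot's left.
Mind the look-alikes: they are no part of the job. Leave any orange or pink look-alike of the part that bears light_studs alone.

How it is judged:
By the outcome, as a careful person would: the job done as asked, in the order asked, and still so for the second after the job is handed in, with the robot touching nothing.
It also fails if it takes over 43 s, if anything falls off the work surface, if the arm or the gripper's body presses on something with over 40 N, if the wrist force passes 120 N, or if a joint passes its speed limit or range.

## Working session

There is one attempt and no reset: what is moved stays moved. The work goes in short steps, Python scripts to look and compute and a tool call to move; the robot and the scene stay as the last step left them, time stands still between calls to the robot, and variables do not carry over. Pictures are saved under pics/ and viewed, at most 10 in all, crops included, and the job is handed in when it is done.

Besides the shell and the picture viewer there is one more tool, called after "Emit:" in YAML: its name, and indented under it one key for each argument. play_rows: Moves the arm, as the interface text tells. Its arguments: {"type":"object","properties":{"deltas":{"type":"array"},"grip":{"type":"number"},"force":{"type":"number"}},"required":["deltas"]}

```bash
mkdir -p pics; cat > h.py <<'E'
from station import read_state, viewer, manip
import numpy as np, cv2
from scipy.spatial.transform import Rotation as R
def cam(n):
    d=viewer.get_image(n); return d
def world(d):
    z=d["range_z"];h,w=z.shape;K=d["mtx"];v,u=np.mgrid[:h,:w]
    p=np.stack([(u-K[0,2])/K[0,0]*z,(v-K[1,2])/K[1,1]*z,z,np.ones_like(z)],-1)
    return (p@np.array(d["cam_to_world"]).T)[...,:3]
def save(d,n): cv2.imwrite("pics/"+n,d["image"][...,::-1])
E
python3 - <<'E'
from h import *
a=cam("top");b=cam("scene")
im=np.hstack([a["image"],b["image"]])
cv2.imwrite("pics/a.png",a["image"][...,::-1]);cv2.imwrite("pics/b.png",b["image"][...,::-1])
np.savez("top0.npz",w=world(a),im=a["image"]);np.savez("sc0.npz",w=world(b),im=b["image"])
print(a["cam_to_world"],b["cam_to_world"]);print(read_state())
E
```

```text
[[-0.00970098 -0.98921076  0.14617784  0.46606703]
 [-0.99993272  0.0086669  -0.00770933 -0.05300782]
 [ 0.00635925 -0.14624279 -0.98922829  0.89349713]
 [ 0.          0.          0.          1.        ]] [[ 0.834547    0.36974415 -0.40843674  1.09415565]
 [ 0.5508756  -0.57106372  0.60862329 -0.82102707]
 [-0.00820851 -0.73292257 -0.68026254  0.88766635]
 [ 0.          0.          0.          1.        ]]
{'time': 0.1, 'joint_pos': array([-1.19099918e+00,  4.23757976e-01,  1.63062233e+00, -1.72318352e-05,
        1.08862663e+00, -1.90192111e-02]), 'qd': array([ 0.00126798,  0.00177345, -0.0027287 ,  0.00090788,  0.00066062,
       -0.00016182]), 'tau': array([ 6.51127793e-04, -5.45615602e+01, -2.74325305e+01,  6.44915015e-02,
        1.87644130e-02, -2.05744431e-05]), 'tool_pos': array([ 0.24252053, -0.57546465,  0.22198003]), 'tcp_rot': array([ 9.80182945e-01,  1.98093146e-01, -1.34377533e-04, -6.94302236e-04]), 'ft_force': array([-0.15450446, -0.32120769, -0.32688291]), 'torque': array([0.01656755, 0.08109971, 0.00180739]), 'gripper_force': 0.0, 'grip_width': 1.0010453859160124}
```

View pics/a.png

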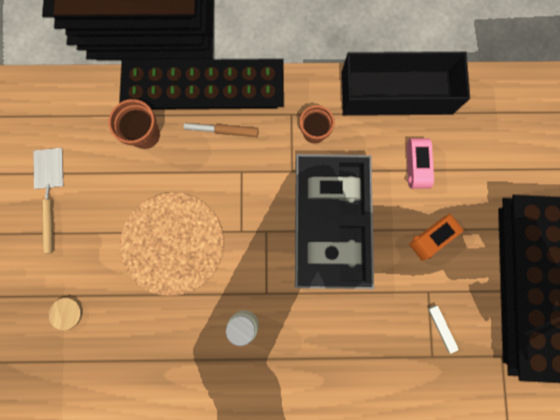

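View pics/b.png

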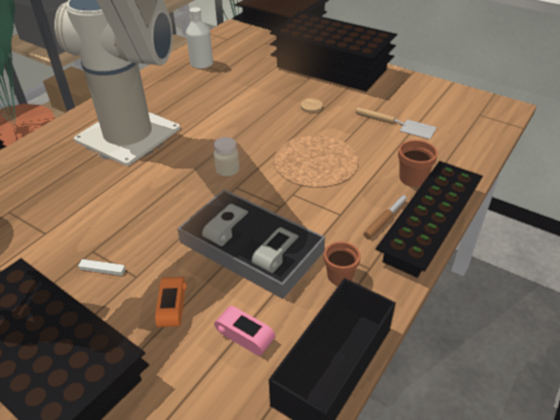

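Top view: the hatch logger is at (333,188) in the case, the vent logger at (333,253), with pink (421,162) and orange (437,238) look-alikes and the mat at (172,243). My choice is the grey one with the rectangular hatch at (333,188). I'll check it in a close crop and measure.

```bash
python3 - <<'E'
from h import *
t=np.load("top0.npz");s=np.load("sc0.npz")
c=cv2.resize(t["im"][145:295,285:385],None,fx=4,fy=4,interpolation=cv2.INTER_CUBIC)
d=cv2.resize(s["im"][185:295,175:330],None,fx=2.58,fy=2.58,interpolation=cv2.INTER_CUBIC)
o=np.zeros((600,800,3),np.uint8);o[:600,:400]=c;o[:284,400:800]=d[:284,:400]
cv2.imwrite("pics/c.png",o[...,::-1])
for nm,z in(("top",t),("sc",s)):
    w=z["w"]; im=z["im"].astype(int); g=(im.min(-1)>95)&(im.max(-1)-im.min(-1)<50)
    m=(abs(w[...,2]-.054)<.006)&(w[...,0]>.35)&(w[...,0]<.75)&(w[...,1]<0)&(w[...,1]>-.4)
    n,l,st,ce=cv2.connectedComponentsWithStats(m.astype(np.uint8))
    for i in range(1,n):
        if st[i,4]>150:
            p=w[l==i];q=p[:,:2].astype(np.float32);print(nm,ce[i],st[i],p.mean(0),np.median(p[:,2]),cv2.minAreaRect(q))
    # case rim
    m=(abs(w[...,2]-.047)<.004)&(w[...,0]>.35)&(w[...,0]<.75)&(w[...,1]<0.05)&(w[...,1]>-.4)
    n,l,st,ce=cv2.connectedComponentsWithStats(m.astype(np.uint8))
    i=1+np.argmax(st[1:,4]);print("rim",st[i],cv2.minAreaRect(w[l==i][:,:2].astype(np.float32)))
w=t["w"];hsv=cv2.cvtColor(t["im"],cv2.COLOR_RGB2HSV)
print("mat",w[243,[122,172,222]],w[[193,292],172])
E
```

```text
top [334.13846154 186.89948718] [310 177  49  21 975] [ 0.63458814 -0.16860023  0.05323122] 0.05337317730626745 ((0.6349689364433289, -0.16902819275856018), (0.10398479551076889, 0.04466336593031883), 89.06249237060547)
top [334.96400778 252.1459144 ] [ 310  242   51   22 1028] [ 0.49537571 -0.16640661  0.05316908] 0.053240387699428515 ((0.4947579503059387, -0.1666400134563446), (0.10510269552469254, 0.04406242445111275), 89.55282592773438)
rim [ 296  154   78  135 4385] ((0.565525233745575, -0.16721029579639435), (0.16427373886108398, 0.28863847255706787), 88.79214477539062)
sc [224.41602465 219.99845917] [204 204  44  34 649] [ 0.49584166 -0.17195809  0.05326518] 0.05352385051966557 ((0.49322396516799927, -0.16898666322231293), (0.04946130886673927, 0.10518350452184677), 0.3215165436267853)
sc [274.67780749 245.42647059] [253 228  45  38 748] [ 0.63551941 -0.17560093  0.05345097] 0.05364290345081796 ((0.6346262097358704, -0.17246635258197784), (0.10636834800243378, 0.045518893748521805), 88.830810546875)
rim [ 178  190  147   96 3440] ((0.563392162322998, -0.168008491396904), (0.17041228711605072, 0.29244834184646606), 88.71206665039062)
mat [[0.52188792 0.3001397  0.0010169 ]
 [0.52078785 0.1888194  0.00206613]
 [0.5195627  0.07727777 0.0052053 ]] [[0.63292502 0.19099159 0.0069331 ]
 [0.41394226 0.18543061 0.00232576]]
```

View pics/c.png

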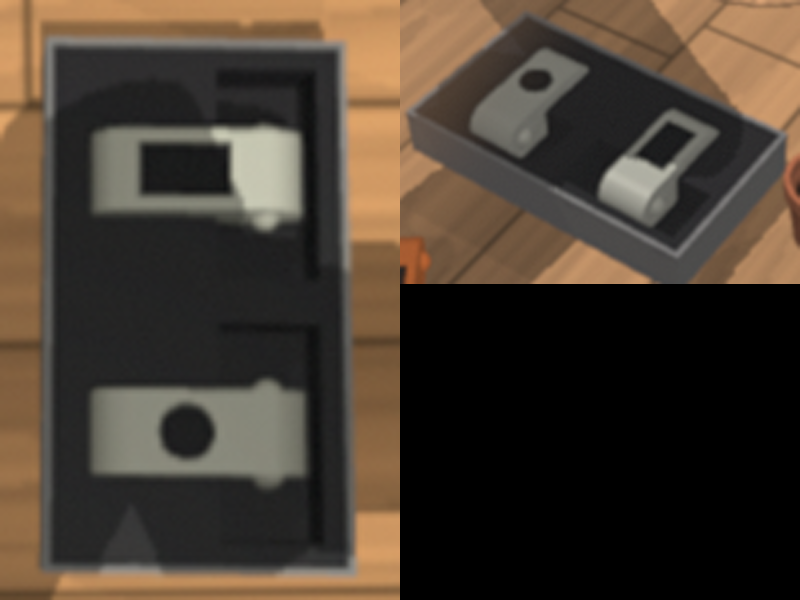

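The crop shows the hatch logger at crop px (195,170), with its studs at the right (-y) end, at about image px (351,188). So the logger's x axis points along world +y. The measured top height of 0.0535 matches the expected 0.054, and the sizes match too. Next: check obstacle heights and work out the move.

```bash
cat >> h.py <<'E'
def yawq(deg): # tool down, tool y along world dir deg
    a=np.radians(deg); y=np.array([np.cos(a),np.sin(a),0]);z=np.array([0,0,-1.]);x=np.cross(y,z)
    return R.from_matrix(np.stack([x,y,z],1))
def go(p,deg=-1.1):
    s=read_state();r=R.from_quat(s["tcp_rot"]);d=r.inv().apply(np.array(p)-s["tool_pos"])/.03
    v=np.degrees((r.inv()*yawq(deg)).as_rotvec())/5
    print("t",round(s["time"],2),"pos",s["tool_pos"].round(4),"F",s["ft_force"].round(1),"delta",d.round(2),v.round(2))
E
python3 - <<'E'
from h import *
t=np.load("top0.npz");w=t["w"]
for nm,x0,x1,y0,y1 in(("pot",.7,.85,-.25,0),("bodyarea",.53,.74,-.27,-.14),("path",.2,.65,-.6,-.3),("carry",.4,.72,-.05,.07),("matN",.63,.75,.05,.35)):
    m=(w[...,0]>x0)&(w[...,0]<x1)&(w[...,1]>y0)&(w[...,1]<y1)&(w[...,2]>.02);p=w[m]
    print(nm,len(p), p.max(0).round(3) if len(p) else "",p.min(0).round(3) if len(p) else "")
go((.6343,-.2065,.17))
E
```

```text
pot 2193 [ 0.85  -0.     0.094] [ 0.7  -0.25  0.02]
bodyarea 3282 [ 0.74  -0.14   0.066] [ 0.53  -0.252  0.02 ]
path 10755 [ 0.65  -0.333  0.094] [ 0.241 -0.6    0.02 ]
carry 0  
matN 398 [0.75  0.299 0.093] [0.725 0.218 0.021]
t 0.1 pos [ 0.2425 -0.5755  0.222 ] F [-0.2 -0.3 -0.3] delta [16.81 -6.26  1.74] [-1.000e-02 -1.000e-02 -1.321e+01]
```

Emit:
play_rows:
  deltas:
    - [8,-3,0,0,0,-6]
    - [12,-4.5,0,0,0,-9]
    - [16.8,-6.26,0.5,0,0,-13.2]
    - [16.8,-6.26,1,0,0,-13.2]
    - [16.8,-6.26,1.7,0,0,-13.2]
    - [16.8,-6.26,1.7,0,0,-13.2]
    - [16.8,-6.26,1.7,0,0,-13.2]
    - [16.8,-6.26,1.7,0,0,-13.2]
  grip: 62
  force: 14

```text
time: 0.77
tool_pos: [0.4853, -0.3466, 0.1972]
tcp_rot: [0.763, 0.646, -0.0, -0.0]
ft_force: [0.8, 0.4, -0.0]
grip_width: 0.757
gripper_force: 0.0
```

```bash
python3 -c "
from h import *
go((.6343,-.2065,.12));print(read_state()['grip_width'])"
```

```text
t 0.77 pos [ 0.4853 -0.3466  0.1972] F [ 0.8  0.4 -0. ] delta [5.42 4.13 2.57] [-0.   -0.   -1.68]
0.7571136274463554
```

Emit:
play_rows:
  deltas:
    - [5.4,4.1,1.5,0,0,-1.7]
    - [5.4,4.1,2.5,0,0,-1.7]
    - [5.4,4.1,2.5,0,0,-1.7]
    - [5.4,4.1,2.5,0,0,-1.7]
    - [5.4,4.1,2.5,0,0,-1.7]
    - [5.4,4.1,2.5,0,0,-1.7]
    - [5.4,4.1,2.5,0,0,-1.7]
    - [5.4,4.1,2.5,0,0,-1.7]

```text
time: 1.43
tool_pos: [0.6325, -0.2096, 0.1221]
tcp_rot: [0.715, 0.699, -0.001, -0.001]
ft_force: [-0.1, -1.0, 0.3]
grip_width: 0.756
gripper_force: 0.0
```

```bash
python3 - <<'E'
from h import *
go((.6343,-.2065,.018));s=read_state();print(s['qd'].round(3),s['joint_pos'].round(2))
d=cam("scene");c=cv2.resize(d["image"][150:300,200:360],None,fx=4,fy=4,interpolation=cv2.INTER_CUBIC)
cv2.imwrite("pics/d.png",c[...,::-1])
E
```

```text
t 1.43 pos [ 0.6325 -0.2096  0.1221] F [-0.1 -1.   0.3] delta [0.11 0.06 3.47] [-0.02 -0.   -0.04]
[-0.032 -0.025  0.007 -0.001  0.001 -0.   ] [-0.34  0.6   1.59 -0.    0.95 -0.32]
```

View pics/d.png

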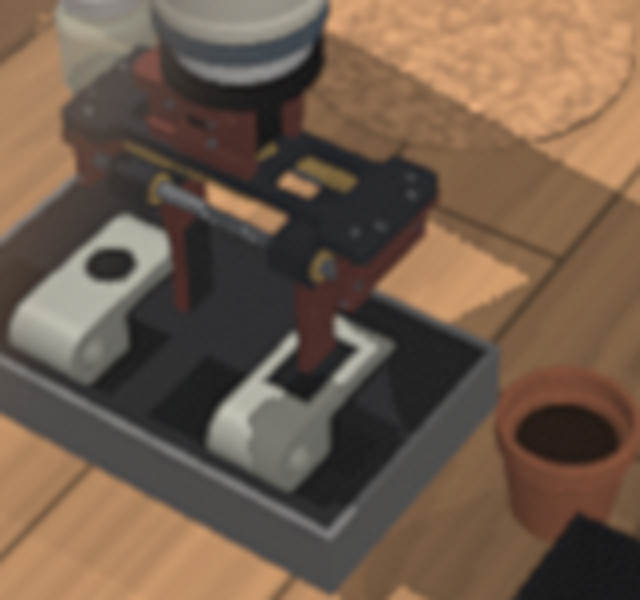

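The picture shows the gripper above the logger, straddling it, with the stud dome visible at crop px (298,455). I'll cross-check the stud position from that dome.

```bash
python3 - <<'E'
from h import *
s=np.load("sc0.npz")["w"];t=np.load("top0.npz")["w"]
print(s[263:269:2,271:278:2].round(4).tolist());print(t[186:203,351].round(3).tolist())
E
```

```text
[[[0.6547, -0.2181, 0.0484], [0.6543, -0.2104, 0.0409], [0.6583, -0.2087, 0.0417], [0.6601, -0.2039, 0.0383]], [[0.6558, -0.2199, 0.0444], [0.657, -0.2144, 0.0399], [0.6594, -0.2105, 0.0377], [0.6632, -0.2086, 0.0382]], [[0.6539, -0.2175, 0.0346], [0.6579, -0.2159, 0.0356], [0.6605, -0.2122, 0.0337], [0.6548, -0.1968, 0.0153]]]
[[0.636, -0.205, 0.055], [0.634, -0.205, 0.054], [0.632, -0.205, 0.054], [0.63, -0.205, 0.053], [0.627, -0.204, 0.055], [0.625, -0.204, 0.054], [0.623, -0.205, 0.052], [0.621, -0.205, 0.052], [0.619, -0.205, 0.052], [0.617, -0.204, 0.053], [0.614, -0.204, 0.054], [0.612, -0.204, 0.054], [0.612, -0.206, 0.04], [0.61, -0.206, 0.039], [0.608, -0.206, 0.039], [0.606, -0.206, 0.038], [0.61, -0.213, 0.002]]
```

Emit:
play_rows:
  deltas:
    - [0.1,0.05,0.5,0,0,0]
    - [0.1,0.05,1,0,0,0]
    - [0.1,0.05,1.5,0,0,0]
    - [0.1,0.05,1.8,0,0,0]
    - [0.1,0.05,1.8,0,0,0]
    - [0.1,0.05,1.8,0,0,0]

```text
time: 1.98
tool_pos: [0.6341, -0.2072, 0.0679]
tcp_rot: [0.716, 0.698, -0.0, -0.001]
ft_force: [0.2, -0.8, 0.1]
grip_width: 0.762
gripper_force: 0.0
```

```bash
python3 -c "
from h import *
go((.6343,-.2065,.018))"
```

```text
t 1.98 pos [ 0.6341 -0.2072  0.0679] F [ 0.2 -0.8  0.1] delta [0.02 0.01 1.66] [-0.02 -0.   -0.06]
```

Emit:
play_rows:
  deltas:
    - [0,0,0.3,0,0,0]
    - [0,0,0.6,0,0,0]
    - [0,0,0.9,0,0,0]
    - [0,0,1.2,0,0,0]
    - [0,0,1.5,0,0,0]
    - [0,0,1.65,0,0,0]
    - [0,0,1.65,0,0,0]
    - [0,0,1.65,0,0,0]

```text
time: 2.65
tool_pos: [0.6346, -0.2067, 0.0186]
tcp_rot: [0.715, 0.699, -0.0, -0.0]
ft_force: [0.2, -0.1, -0.7]
grip_width: 0.76
gripper_force: 0.0
```

Emit:
play_rows:
  deltas:
    - [0,0,0,0,0,0]
    - [0,0,0,0,0,0]
    - [0,0,0,0,0,0]
    - [0,0,0,0,0,0]
    - [0,0,0,0,0,0]
    - [0,0,0,0,0,0]
  grip: 255
  force: 14

```text
time: 3.15
tool_pos: [0.6349, -0.2069, 0.0195]
tcp_rot: [0.715, 0.699, 0.0, 0.0]
ft_force: [-1.3, -0.5, 2.1]
grip_width: 0.647
gripper_force: 14.0
```

```bash
python3 -c "
from h import *
go((.6343,-.2065,.068));s=read_state();print(s['grip_width']*88,s['gripper_force'])"
```

```text
t 3.15 pos [ 0.6349 -0.2069  0.0195] F [-1.3 -0.5  2.1] delta [ 0.01 -0.02 -1.62] [ 0.    0.   -0.05]
56.94013182277742 14.000182449817657
```

Pinched at 57 mm, which matches the 58 mm over the domes. Now lifting slowly.

Emit:
play_rows:
  deltas:
    - [0,0,-0.15,0,0,0]
    - [0,0,-0.35,0,0,0]
    - [0,0,-0.55,0,0,0]
    - [0,0,-0.75,0,0,0]
    - [0,0,-0.95,0,0,0]
    - [0,0,-1.15,0,0,0]
    - [0,0,-1.3,0,0,0]
    - [0,0,-1.3,0,0,0]

```text
time: 3.82
tool_pos: [0.6354, -0.2072, 0.0596]
tcp_rot: [0.715, 0.699, 0.0, 0.001]
ft_force: [-0.9, -2.1, -0.8]
grip_width: 0.646
gripper_force: 14.0
```

```bash
python3 - <<'E'
from h import *
go((.6343,-.2065,.068));s=read_state();print(s['grip_width']*88,s['gripper_force'])
d=cam("scene");c=cv2.resize(d["image"][150:300,200:360],None,fx=4,fy=4,interpolation=cv2.INTER_CUBIC)
cv2.imwrite("pics/e.png",c[...,::-1])
E
```

```text
t 3.82 pos [ 0.6354 -0.2072  0.0596] F [-0.9 -2.1 -0.8] delta [ 0.02 -0.04 -0.28] [ 0.02  0.01 -0.05]
56.876760572634886 14.00007739663124
```

View pics/e.png

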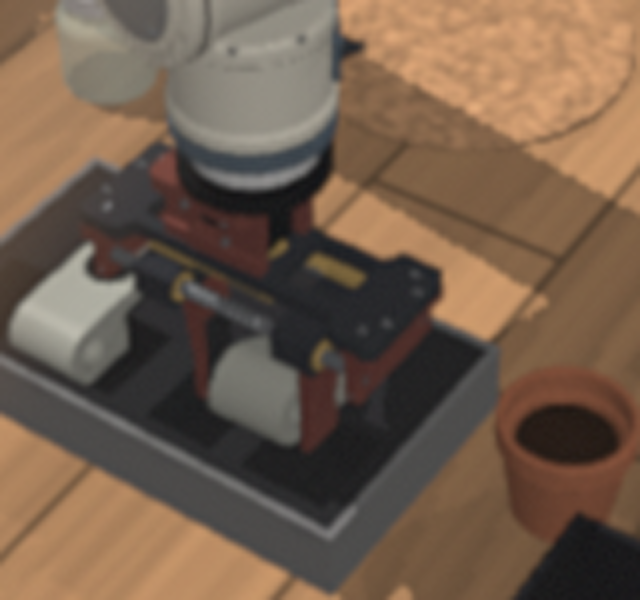

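The logger's studded end is tilting up between the fingers (crop px 260,390), with the plain end still in the cutout. I'll continue up, drifting slightly to +y.

Emit:
play_rows:
  deltas:
    - [0,0,-0.2,0,0,0]
    - [0,0,-0.4,0,0,0]
    - [0.1,0,-0.6,0,0,0]
    - [0.2,0,-0.8,0,0,0]
    - [0.35,0,-1,0,0,0]
    - [0.5,0,-1.2,0,0,0]
    - [0.6,0,-1.4,0,0,0]
    - [0.6,0,-1.6,0,0,0]

```text
time: 4.53
tool_pos: [0.635, -0.1879, 0.1065]
tcp_rot: [0.715, 0.699, -0.0, -0.0]
ft_force: [0.4, -0.1, -4.7]
grip_width: 0.641
gripper_force: 14.0
```

Emit:
play_rows:
  deltas:
    - [0,0,-0.2,0,0,0]
    - [0,0,-0.5,0,0,0]
    - [0,0,-0.8,0,0,0]
    - [0,0,-1.1,0,0,0]
    - [0,0,-1.4,0,0,0]
    - [0,0,-1.7,0,0,0]
    - [0,0,-1.9,0,0,0]
    - [0,0,-1.9,0,0,0]

```text
time: 5.2
tool_pos: [0.6361, -0.1891, 0.1651]
tcp_rot: [0.715, 0.699, 0.001, 0.001]
ft_force: [1.0, -0.7, -4.2]
grip_width: 0.64
gripper_force: 14.0
```

```bash
python3 - <<'E'
from h import *
go((.522,.167,.165));s=read_state();print(s['grip_width']*88,s['gripper_force'])
d=cam("scene");c=cv2.resize(d["image"][130:280,200:360],None,fx=4,fy=4,interpolation=cv2.INTER_CUBIC)
cv2.imwrite("pics/f.png",c[...,::-1])
E
```

```text
t 5.2 pos [ 0.6361 -0.1891  0.1651] F [ 1.  -0.7 -4.2] delta [11.78 -4.09 -0.02] [ 0.03  0.01 -0.05]
56.34678566407121 13.999513685703278
```

View pics/f.png

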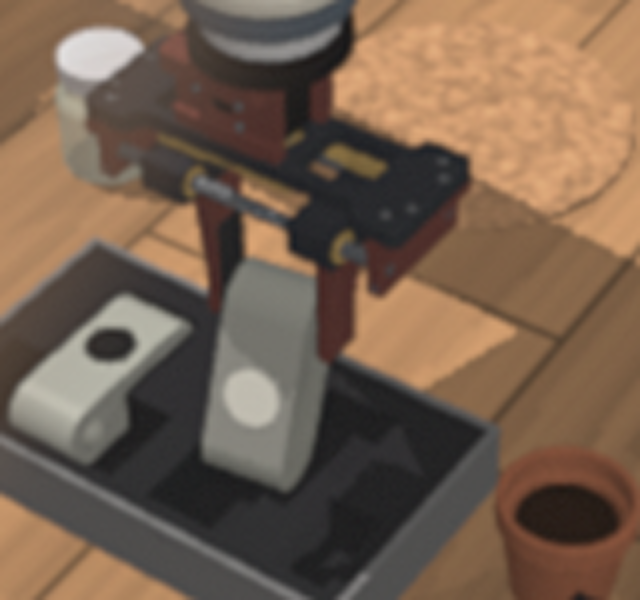

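The logger hangs freely with its weight showing (~4 N). The window at crop px (250,398) faces -y and the tail leans to -y, as wanted. I'll carry it smoothly to the mat.

Emit:
play_rows:
  deltas:
    - [0.1,-0.03,0,0,0,0]
    - [0.3,-0.1,0,0,0,0]
    - [0.6,-0.2,0,0,0,0]
    - [1.0,-0.35,0,0,0,0]
    - [1.45,-0.5,0,0,0,0]
    - [1.95,-0.68,0,0,0,0]
    - [2.45,-0.85,0,0,0,0]
    - [2.95,-1.02,0,0,0,0]

```text
time: 5.92
tool_pos: [0.6059, -0.0976, 0.1631]
tcp_rot: [0.715, 0.699, -0.0, -0.0]
ft_force: [-0.2, 0.9, -5.7]
grip_width: 0.639
gripper_force: 14.0
```

Emit:
play_rows:
  deltas:
    - [0.5,-0.17,0,0,0,0]
    - [1.0,-0.35,0,0,0,0]
    - [1.5,-0.52,0,0,0,0]
    - [2.0,-0.7,0,0,0,0]
    - [2.5,-0.87,0,0,0,0]
    - [3.0,-1.04,0,0,0,0]
    - [3.5,-1.2,0,0,0,0]
    - [4.0,-1.38,0,0,0,0]

```text
time: 6.58
tool_pos: [0.5677, 0.0228, 0.1632]
tcp_rot: [0.715, 0.699, 0.0, 0.0]
ft_force: [0.2, -0.4, -4.0]
grip_width: 0.644
gripper_force: 14.0
```

Emit:
play_rows:
  deltas:
    - [0.5,-0.17,0,0,0,0]
    - [1.0,-0.35,0,0,0,0]
    - [1.5,-0.52,0,0,0,0]
    - [2.0,-0.7,0,0,0,0]
    - [2.5,-0.87,0,0,0,0]
    - [3.0,-1.04,0,0,0,0]
    - [3.4,-1.18,0,0,0,0]
    - [3.8,-1.32,0,0,0,0]

```text
time: 7.25
tool_pos: [0.5307, 0.1376, 0.1632]
tcp_rot: [0.715, 0.699, 0.0, 0.0]
ft_force: [0.0, -0.2, -5.0]
grip_width: 0.641
gripper_force: 14.0
```

```bash
python3 -c "
from h import *
go((.522,.167,.165))"
```

```text
t 7.25 pos [0.5307 0.1376 0.1632] F [ 0.  -0.2 -5. ] delta [ 0.97 -0.31 -0.06] [ 0.    0.   -0.05]
```

Emit:
play_rows:
  deltas:
    - [0.3,-0.1,0,0,0,0]
    - [0.55,-0.18,0,0,0,0]
    - [0.75,-0.25,0,0,0,0]
    - [0.9,-0.28,0.1,0,0,0]
    - [0.95,-0.3,0.25,0,0,0]
    - [0.95,-0.3,0.5,0,0,0]
    - [0.95,-0.3,0.75,0,0,0]
    - [0.95,-0.3,1,0,0,0]

```text
time: 7.92
tool_pos: [0.5227, 0.1645, 0.132]
tcp_rot: [0.716, 0.699, -0.0, -0.0]
ft_force: [0.1, 0.7, -3.8]
grip_width: 0.645
gripper_force: 14.0
```

Emit:
play_rows:
  deltas:
    - [0,0,0.2,0,0,0]
    - [0,0,0.4,0,0,0]
    - [0,0,0.6,0,0,0]
    - [0,0,0.7,0,0,0]
    - [0,0,0.7,0,0,0]
    - [0,0,0.7,0,0,0]

```text
time: 8.42
tool_pos: [0.5229, 0.1649, 0.112]
tcp_rot: [0.715, 0.699, -0.0, -0.0]
ft_force: [-0.5, 0.3, -4.5]
grip_width: 0.642
gripper_force: 14.0
```

```bash
python3 - <<'E'
from h import *
go((.522,.167,.09))
d=cam("scene");c=cv2.resize(d["image"][60:210,230:390],None,fx=4,fy=4,interpolation=cv2.INTER_CUBIC)
cv2.imwrite("pics/g.png",c[...,::-1])
w=world(d);m=(abs(w[...,0]-.522)<.022)&(w[...,1]>.08)&(w[...,1]<.25)&(w[...,2]>.012)&(w[...,2]<.09)
im=d["image"].astype(int);m&=(im.max(-1)-im.min(-1)<35)
p=w[m]
for a in np.arange(.01,.1,.01):
    q=p[(p[:,2]>a)&(p[:,2]<a+.01)]
    if len(q):print(a.round(2),len(q),q[:,1].min().round(3),np.median(q[:,1]).round(3))
E
```

```text
t 8.42 pos [0.5229 0.1649 0.112 ] F [-0.5  0.3 -4.5] delta [ 0.07 -0.03  0.73] [-0.    0.   -0.05]
0.04 24 0.118 0.122
0.05 52 0.116 0.121
0.06 64 0.117 0.124
0.07 50 0.12 0.128
0.08 62 0.121 0.13
```

View pics/g.png

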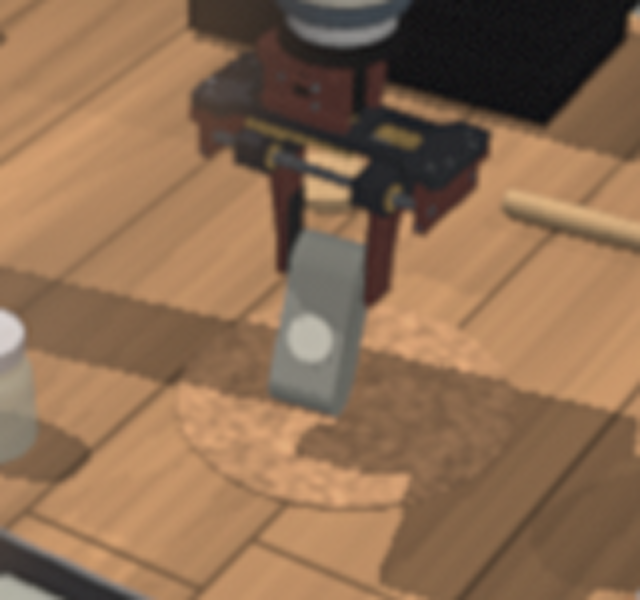

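It hangs about 14° off plumb with the window facing the camera (crop px 308,340), above the mat. Next I'll touch the tail down and lay it over by following the arc toward +y.

Emit:
play_rows:
  deltas:
    - [0,0,0.2,0,0,0]
    - [0,0,0.45,0,0,0]
    - [0,0,0.7,0,0,0]
    - [0,0,0.9,0,0,0]
    - [0.1,0,1.0,0,0,0]
    - [0.25,0,1.07,0,0,0]
    - [0.45,0,1.15,0,0,0]
    - [0.65,0,1.27,0,0,0]

```text
time: 9.13
tool_pos: [0.5234, 0.185, 0.074]
tcp_rot: [0.716, 0.699, 0.0, -0.0]
ft_force: [-2.2, 1.6, 0.1]
grip_width: 0.638
gripper_force: 14.0
```

```bash
python3 -c "
from h import *
go((.523,.2,.061))"
```

```text
t 9.13 pos [0.5234 0.185  0.074 ] F [-2.2  1.6  0.1] delta [ 0.5  -0.02  0.43] [ 0.   -0.   -0.05]
```

Emit:
play_rows:
  deltas:
    - [0.18,0,0.12,0,0,0]
    - [0.35,0,0.26,0,0,0]
    - [0.5,0,0.42,0,0,0]
    - [0.65,0,0.58,0,0,0]
    - [0.78,0,0.75,0,0,0]
    - [0.9,0,0.94,0,0,0]
    - [1.0,0,1.13,0,0,0]
    - [1.08,0,1.32,0,0,0]

```text
time: 9.8
tool_pos: [0.5241, 0.2171, 0.0337]
tcp_rot: [0.715, 0.699, -0.0, -0.0]
ft_force: [-1.0, 2.3, 0.0]
grip_width: 0.626
gripper_force: 14.2
```

```bash
python3 - <<'E'
from h import *
go((.523,.222,.009))
d=cam("scene");c=cv2.resize(d["image"][60:210,230:390],None,fx=4,fy=4,interpolation=cv2.INTER_CUBIC)
cv2.imwrite("pics/h.png",c[...,::-1])
E
```

```text
t 9.8 pos [0.5241 0.2171 0.0337] F [-1.   2.3  0. ] delta [ 0.16 -0.04  0.82] [-0.    0.   -0.05]
```

View pics/h.png

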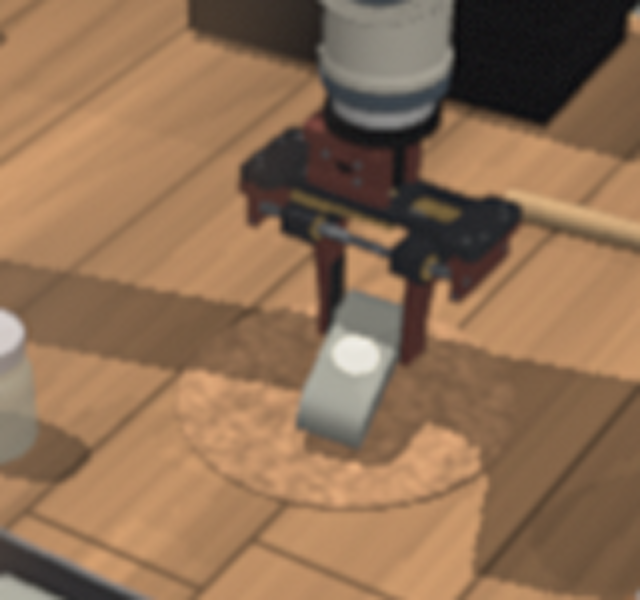

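Lying at roughly 30°, window up at crop px (355,355). The opening shrank by about 1.5 mm, so I'll measure the actual tilt and stud position relative to the fingers.

```bash
python3 - <<'E'
from h import *
d=cam("scene");w=world(d);im=d["image"].astype(int)
m=(abs(w[...,0]-.523)<.018)&(w[...,1]>.1)&(w[...,1]<.27)&(w[...,2]>.015)&(w[...,2]<.1)&(im.max(-1)-im.min(-1)<35)
v,u=np.nonzero(m);k=(u>300)&(u<332)&(v>130)&(v<172);p=w[v[k],u[k]]
for y in np.arange(.11,.25,.01):
    q=p[abs(p[:,1]-y)<.005]
    if len(q):print(y.round(3),len(q),np.median(q[:,2]).round(4))
q=p[(p[:,1]>.15)&(p[:,1]<.2)];a=np.polyfit(q[:,1],q[:,2],1);print(np.degrees(np.arctan(a[0])))
E
```

```text
0.12 7 0.0328
0.13 56 0.0357
0.14 32 0.0455
0.15 23 0.0496
0.16 29 0.0518
0.17 31 0.054
0.18 33 0.0562
0.19 34 0.0587
0.2 41 0.0603
0.21 39 0.0627
0.22 28 0.0645
0.23 2 0.0605
13.085614198676014
```

Tilt is about 13°, which puts the stud axis near z ≈ 0.041, about 17 mm above its rest height. The studs have slid toward the fingertips, so I'll lower gently by that amount.

Emit:
play_rows:
  deltas:
    - [0,0,0.08,0,0,0]
    - [0.02,0,0.16,0,0,0]
    - [0.03,0,0.24,0,0,0]
    - [0.04,0,0.32,0,0,0]
    - [0.05,0,0.4,0,0,0]
    - [0.06,0,0.45,0,0,0]
    - [0.06,0,0.5,0,0,0]
    - [0.06,0,0.5,0,0,0]
  force: 15

```text
time: 10.57
tool_pos: [0.5243, 0.2187, 0.0192]
tcp_rot: [0.715, 0.699, 0.0, 0.0]
ft_force: [0.2, 2.4, -0.5]
grip_width: 0.627
gripper_force: 15.3
```

```bash
python3 - <<'E'
from h import *
go((.523,.222,.009))
d=cam("scene");w=world(d);im=d["image"].astype(int)
m=(abs(w[...,0]-.523)<.018)&(w[...,1]>.1)&(w[...,1]<.27)&(w[...,2]>.015)&(w[...,2]<.1)&(im.max(-1)-im.min(-1)<35)
v,u=np.nonzero(m);k=(u>300)&(u<332)&(v>125)&(v<175);p=w[v[k],u[k]]
for y in np.arange(.12,.25,.01):
    q=p[abs(p[:,1]-y)<.005]
    if len(q):print(y.round(3),len(q),np.median(q[:,2]).round(4))
q=p[(p[:,1]>.15)&(p[:,1]<.2)];a=np.polyfit(q[:,1],q[:,2],1);print(np.degrees(np.arctan(a[0])))
E
```

```text
t 10.57 pos [0.5243 0.2187 0.0192] F [ 0.2  2.4 -0.5] delta [ 0.11 -0.05  0.34] [ 0.    0.   -0.05]
0.12 8 0.0302
0.13 48 0.038
0.14 29 0.0471
0.15 21 0.0482
0.16 19 0.0483
0.17 20 0.0491
0.18 26 0.0496
0.19 33 0.0502
0.2 24 0.05
0.21 31 0.0504
0.22 26 0.0499
0.23 11 0.0479
2.6921746359568046
```

Emit:
play_rows:
  deltas:
    - [0,0,0.04,0,0,0]
    - [0,0,0.08,0,0,0]
    - [0,0,0.12,0,0,0]
    - [0,0,0.14,0,0,0]
    - [0,0,0.14,0,0,0]

```text
time: 11.03
tool_pos: [0.5242, 0.2188, 0.0156]
tcp_rot: [0.715, 0.699, 0.0, -0.0]
ft_force: [-2.2, 2.5, 6.7]
grip_width: 0.629
gripper_force: 15.1
```

```bash
python3 - <<'E'
from h import *
go((.523,.222,.009))
d=cam("scene");w=world(d);im=d["image"].astype(int)
m=(abs(w[...,0]-.523)<.018)&(w[...,1]>.1)&(w[...,1]<.27)&(w[...,2]>.015)&(w[...,2]<.1)&(im.max(-1)-im.min(-1)<35)
v,u=np.nonzero(m);k=(u>300)&(u<332)&(v>125)&(v<175);p=w[v[k],u[k]]
q=p[(p[:,1]>.15)&(p[:,1]<.21)];a=np.polyfit(q[:,1],q[:,2],1);print(np.degrees(np.arctan(a[0])),np.median(q[:,2]))
E
```

```text
t 11.03 pos [0.5242 0.2188 0.0156] F [-2.2  2.5  6.7] delta [ 0.11 -0.04  0.22] [ 0.   -0.   -0.05]
-0.8287348364813887 0.048366946926172716
```

Flat and resting on the mat (upward force ≈7 N, tilt ≈0). Releasing and withdrawing straight up.

Emit:
play_rows:
  deltas:
    - [0,0,0,0,0,0]
    - [0,0,0,0,0,0]
    - [0,0,0,0,0,0]
    - [0,0,0,0,0,0]
    - [0,0,0,0,0,0]
  grip: 50

```text
time: 11.5
tool_pos: [0.5241, 0.2184, 0.015]
tcp_rot: [0.715, 0.699, -0.0, -0.0]
ft_force: [0.2, -0.4, -0.2]
grip_width: 0.804
gripper_force: 0.0
```

Emit:
play_rows:
  deltas:
    - [0,0,-0.2,0,0,0]
    - [0,0,-0.6,0,0,0]
    - [0,0,-1.2,0,0,0]
    - [0,0,-2,0,0,0]
    - [0,0,-3,0,0,0]
    - [0,0,-4,0,0,0]
    - [0,0,-5,0,0,0]
    - [0,0,-5,0,0,0]

```text
time: 12.17
tool_pos: [0.5276, 0.22, 0.1722]
tcp_rot: [0.715, 0.699, 0.005, 0.002]
ft_force: [1.1, 0.4, -0.3]
grip_width: 0.808
gripper_force: 0.0
```

```bash
python3 - <<'E'
from h import *
go((.523,.222,.16))
d=cam("scene");w=world(d);im=d["image"].astype(int)
m=(abs(w[...,0]-.523)<.018)&(w[...,1]>.1)&(w[...,1]<.27)&(w[...,2]>.015)&(w[...,2]<.1)&(im.max(-1)-im.min(-1)<35)
p=w[m]
q=p[(p[:,1]>.15)&(p[:,1]<.21)];a=np.polyfit(q[:,1],q[:,2],1);print(np.degrees(np.arctan(a[0])),np.median(q[:,2]),p.min(0),p.max(0))
c=cv2.resize(d["image"][60:260,180:380],None,fx=3,fy=3,interpolation=cv2.INTER_CUBIC)
cv2.imwrite("pics/i.png",c[...,::-1])
E
```

```text
t 12.17 pos [0.5276 0.22   0.1722] F [ 1.1  0.4 -0.3] delta [ 0.06 -0.16  0.4 ] [ 0.11 -0.05 -0.05]
-0.2461739816106993 0.04370677821632474 [0.50533643 0.12211309 0.01607283] [0.54099668 0.22829887 0.04797594]
```

View pics/i.png

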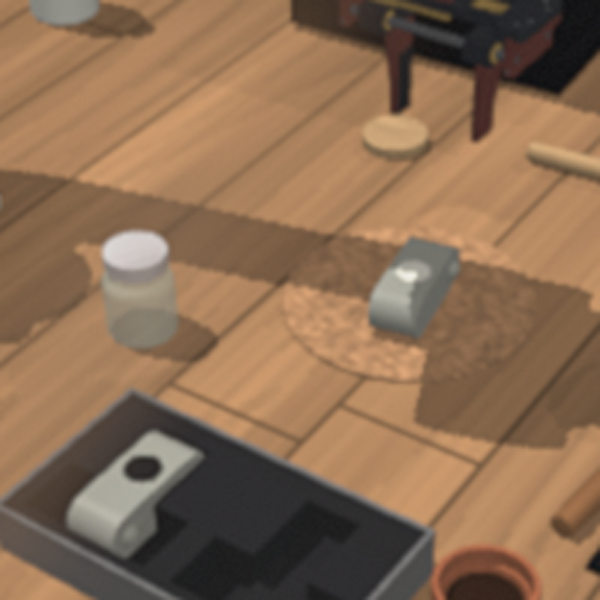

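The logger lies flat near the middle of the mat with its window up at px (412,270). The vent logger is still in its cutout at (135,490), and the gripper is clear. Handing in.

```bash
python3 -c "
from h import *
print(manip.job_done())"
```

```text
the job is handed in; nothing more can be done
None
```

The hatch logger was tipped up by its studded end and laid flat on the cork mat with its light window up; the vent logger was not moved, and the job was handed in at about 12 s.

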